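# Find the torch's balance point and lay it on its single rest

## Task

Put the aluminium torch away on its rest on top of the brick pillar. The rest is one short saddle, and nobody knows where the battery pack sits inside the torch, so lift it a little at trial points until you find where it balances, then carry it level and lay it gently along the saddle at that point, so that it stays there level on its own when you let go. Never let it tip by more than about ten degrees or drop, and leave the other things on the pillar alone.

Things in the scene. Friction and masses are not known exactly. Their poses are not given: they have to be found in the camera images.
- torch_mid (a point): Aluminium torch, 320 mm long, lying on the table; point: mid-length, on its axis, 23 mm up; y axis along it to the lens end, z up. Round barrel, 38 mm diameter, from 126 mm tailward to 112 mm lensward of the point; six-sided head and tail cap, 46 mm across. 0.5 to 0.7 kg. The battery pack inside is fixed in an unseen place: the balance point is on the axis, up to 65 mm to either side of the point.
- rest_seat (a point): Torch rest on the pillar's cap (100 mm up): slim fixed stem, one rubber-lined V saddle, 18 mm long, 28 mm wide, so fingers beside the barrel pass it, on a buffer (gives 1 mm per 6 N). Point: where a seated torch's axis passes over the saddle's middle, 172 mm up; V bottom 22 mm, lips 14 mm below it. y axis: the way the torch lies (either end first). Stays only if balanced within about 8 mm of it.
- receiver_mid (a point): Grey plastic doorbell receiver with press button, 70 x 95 x 28 mm, lying on the pillar's cap behind the rest; the point is at its middle. Leave alone.
- key_cover_mid (a point): Black hard silicone key cover, 34 x 65 x 13 mm, lying on the cap; point at its middle. Leave alone.
- chopstick_rest_mid (a point): White ceramic chopstick rest, 18 x 60 x 14 mm, lying on the cap; point at its middle. Leave alone.

How it is judged:
By the outcome, as a careful person would: the job done as asked, in the order asked, and still so for the second after the job is handed in, with the robot touching nothing.
It also fails if it takes over 67 s, if anything falls off the work surface, if the arm or the gripper's body presses on something with over 40 N, if the wrist force passes 120 N, or if a joint passes its speed limit or range.

## Robot

A 6-joint arm with a two-finger parallel gripper is mounted at the origin on the work surface. World frame = base frame: x ahead of the robot, y to its left, z up, the work surface at z = 0. Lengths are in m, angles in degrees, forces in N, time in s.
With the tool pointing down it reaches from about 0.4 to 0.825 m from the base axis. Payload 7 kg.
Tool frame: the origin (TCP) lies at the very end of the fingers, on their centre line; the grasp point (between the pads) lies hold_point_z behind it (hold_point_z is the distance from the TCP to the grasp point, in m); z points along the fingers, y is the direction in which the jaws open and shut (so a half turn about z gives the same grasp; the last joint's range is limited). The gripper opens to 88 mm and grips with 3 to 60 N. Pads are 19 mm wide; open, the fingers measure 130 mm over their backs; the gripper's body (78 mm by 193 mm) begins 47 mm behind the grasp point.
Start: joints at [88.929, 20.546, 0.682, 0, -70.136, -16.507], TCP at [0.204, 0.643, 0.227] pointing down, gripper open.
Joint ranges: [-176.03, 176.03], [-82.01, 121.73], [-58.28, 71.71], [-173.87, 95.51], [-174.79, -0.11], [-173.66, 173.66]. Speed limits (degrees/s): [136.94, 136.94, 172.46, 180, 180, 180].

## Interface

Orientations are given as [roll, pitch, yaw] about the fixed x, y, z axes, in that order (R = Rz(yaw) Ry(pitch) Rx(roll)).
In Python, from plant import get_obs, snapshot, close_job, hold_point_z gives the robot as it stands. The module is installed in compiled form; this text tells all that it offers.
- The arm moves only by the tool jog_arm, never from a script. Its argument "commands" is a list of rows, each a list of 4 numbers: the shift along the world's x, y, z in mm, then the turn about the world's z in degrees. In form: [[x, y, z, turn], ...]. A call has exactly 10 rows; each row shifts and turns the commanded pose from where the row before left it; what a row does not reach is not made up. A row lasts 1/12 s, in which the tool goes at most 41.7 mm and 7.16 degrees, less where a joint would pass 70% of its speed; a pose out of reach is approached as far as the arm can. A call is refused whole if a number of a shift passes 41.7 or a number of a turn 7.16, either way. A call with a gripper value outside its range is refused whole. "fingers" is the finger opening in mm, from 0 to 87.6, set as the call begins (left out, the last holds). The fingers move at their own pace and stop on an object; the grip force is fixed at half the most. Time passes only in rows, so rows that do not move let the fingers close, or fill a call up. It gives the time, the measured TCP pose, the force and the opening at its end, in the units of the state.
- get_obs(): the state, without advancing time (a new reading comes with each control period).
- snapshot(name): name is "side" or "top" or "wrist"; returns a dict with "image" (480x640x3 uint8, red, green, blue), "fov_y" (degrees; the focal length in pixels is half the picture's height over the tangent of half this angle, whatever the lens; pixels are square), "cx", "cy" (the principal point, pixels), "dist_coeffs" ([k1, k2, p1, p2, k3] as OpenCV has them; the pictures are not rectified), "rvec" (rotation vector, rad) and "tvec" (3), from world to camera coordinates, as OpenCV has them; the wrist camera has in their place "mount" (4x4, takes a point from camera to tool coordinates, whose origin is the TCP and whose axes are the flange's). Camera axes: x right, y down, z forward; pixel columns grow to the right and rows downward; lengths in m; the calibration is good to about 2 mm. A picture is of the moment at which its call begins: read the wrist's pose just before it. There is no depth.
- close_job(): hands the job in, once; it reports no verdict.
The state is a dict: "clock": time; "joint_pos": joint angles; "qvel": joint speeds; "tau": joint torques, N m; "tool_pos": TCP position; "orientation": TCP orientation; "force": force on the tool from outside, world axes, zero at the start; "moment": the same for the moment, N m; "opening": finger opening in m.
Only numpy, scipy, OpenCV 4.12 (cv2) and the standard library are available. Lean on these libraries where they do the work, as an engineer would, in place of code of your own. Each camera call takes 0.05 s, during which the arm holds its last target.

## Working session

There is one attempt and no reset: what is moved stays moved. The work goes in short steps, Python scripts to look and compute and a tool call to move; the robot and the scene stay as the last step left them, time stands still between calls to the robot, and variables do not carry over. Pictures are saved under pics/ and viewed, and the job is handed in when it is done.

Besides the shell and the picture viewer there is one more tool, called as name(argument=value, ...), one argument or row to a line, values as JSON. jog_arm: Moves the arm, as the interface text tells. Its arguments: {"type":"object","properties":{"commands":{"type":"array","items":{"type":"array","items":{"type":"number"}}},"fingers":{"type":"number"}},"required":["commands"]}

```bash
mkdir -p pics; cat > h.py <<'E'
import numpy as np, cv2
from scipy.spatial.transform import Rotation as R
from plant import get_obs, snapshot, close_job, hold_point_z
def K(s):
    h=s["image"].shape[0]; f=h/2/np.tan(np.radians(s["fov_y"])/2)
    return np.array([[f,0,s["cx"]],[0,f,s["cy"]],[0,0,1.]])
def cam(s,o=None):
    """returns Rcw (cam->world), centre"""
    if "rvec" in s:
        Rm=cv2.Rodrigues(np.array(s["rvec"],float))[0]; return Rm.T,-Rm.T@np.array(s["tvec"],float).ravel()
    M=np.array(s["mount"]); Rt=R.from_euler('xyz',o["orientation"],degrees=True).as_matrix()
    return Rt@M[:3,:3], Rt@M[:3,3]+np.array(o["tool_pos"])
def ray(s,uv,o=None):
    p=cv2.undistortPoints(np.array(uv,float).reshape(-1,1,2),K(s),np.array(s["dist_coeffs"],float)).reshape(-1,2)
    A,c=cam(s,o); d=np.c_[p,np.ones(len(p))]@A.T; return c,d
def onz(s,uv,z,o=None):
    c,d=ray(s,uv,o); return c+d*((z-c[2])/d[:,2])[:,None]
def proj(s,P,o=None):
    A,c=cam(s,o); Rm=A.T; t=-Rm@c
    return cv2.projectPoints(np.array(P,float).reshape(-1,3),cv2.Rodrigues(Rm)[0],t,K(s),np.array(s["dist_coeffs"],float))[0].reshape(-1,2)
def save(s,n,im=None): cv2.imwrite(f"pics/{n}.png",(s["image"] if im is None else im)[:,:,::-1])
E
python3 - <<'E'
from h import *
import pickle
o=get_obs(); print(o, hold_point_z if not callable(hold_point_z) else hold_point_z())
d={}
for n in("side","top","wrist"):
    s=snapshot(n); save(s,n+"0"); d[n]=s; print(n,{k:v for k,v in s.items() if k!="image"})
pickle.dump((o,d),open("s0.pkl","wb"))
E
```

```text
{'clock': 0.0, 'joint_pos': array([ 8.89284620e+01,  2.05918102e+01,  6.34877792e-01, -1.97425915e-02,
       -7.01362826e+01, -1.65056662e+01]), 'qvel': array([-0.03676489,  0.06135281, -0.14384978,  0.09058504, -0.09384364,
        0.00580464]), 'tau': array([ 6.83572307e-04, -5.82715702e+01,  2.93057334e+01,  6.99730799e+00,
        7.06884879e-03, -1.45002259e-04]), 'tool_pos': array([0.20373794, 0.6430128 , 0.22562803]), 'orientation': array([ 1.79905353e+02, -8.69127943e-03, -1.75839204e+01]), 'force': array([ 0.57391392, -0.73159475, -0.20769319]), 'moment': array([ 0.01829536,  0.02425038, -0.05442804]), 'opening': 0.0874487665763269} 0.0188
side {'fov_y': 46.78669705928705, 'cx': 328.4354148929737, 'cy': 238.68339033179333, 'dist_coeffs': array([0.02113045, 0.        , 0.        , 0.        , 0.        ]), 'rvec': array([ 2.28025423, -0.29567264,  0.13818153]), 'tvec': array([-0.57208812,  0.21990812,  0.69595742])}
top {'fov_y': 51.09481732584973, 'cx': 312.2228362693067, 'cy': 237.01728889728702, 'dist_coeffs': array([0.03935502, 0.        , 0.        , 0.        , 0.        ]), 'rvec': array([ 2.11054161, -2.13171834,  0.09133151]), 'tvec': array([0.0301386 , 0.60989639, 0.71170133])}
wrist {'fov_y': 70.17781262176462, 'cx': 323.8389751669865, 'cy': 237.6883131299192, 'dist_coeffs': array([-0.03720132,  0.        ,  0.        ,  0.        ,  0.        ]), 'mount': array([[-5.07270160e-04, -9.62317589e-01, -2.71927564e-01,
         7.28889906e-02],
       [ 9.99999694e-01, -6.50076432e-04,  4.35079029e-04,
        -3.90968151e-05],
       [-5.95457903e-04, -2.71927260e-01,  9.62317625e-01,
        -1.57975738e-01],
       [ 0.00000000e+00,  0.00000000e+00,  0.00000000e+00,
         1.00000000e+00]])}
```

View pics/side0.png

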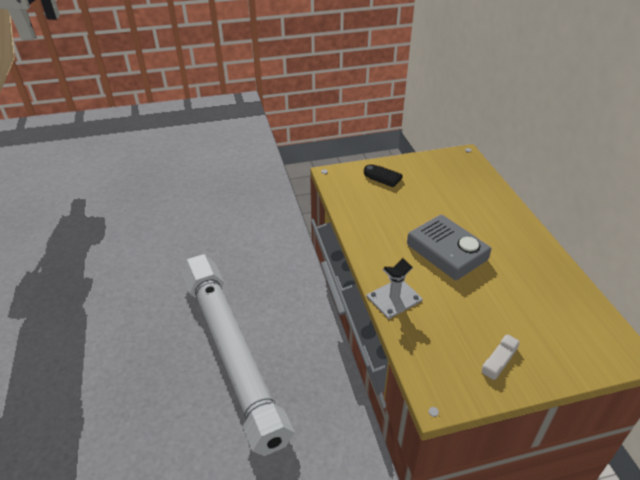

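View pics/top0.png

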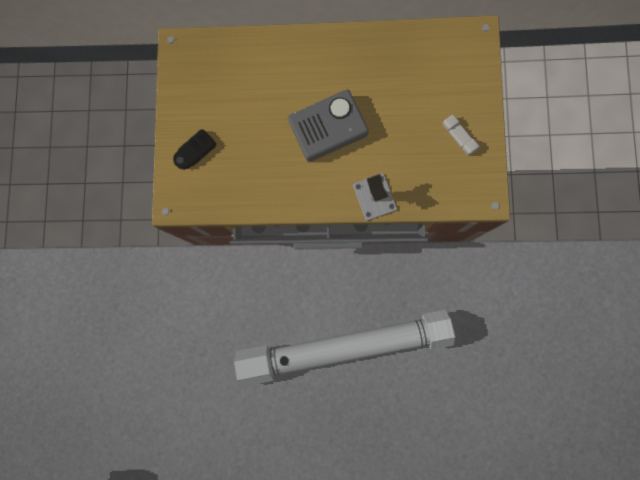

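View pics/wrist0.png

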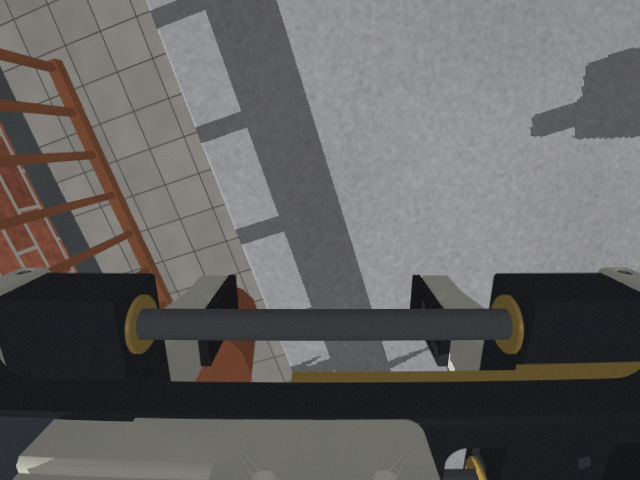

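Side view: torch on the table from (205,265) to (268,440), with its switch at (210,290). The saddle is at (398,270) and the base plate at (395,297). Top view: torch from (236,366) to (453,327), with the switch at (284,360) near the left end. The saddle is at (377,188). Next I'll measure these.

```bash
python3 - <<'E'
from h import *
import pickle
o,d=pickle.load(open("s0.pkl","rb"))
s=d["top"]; im=s["image"]
for n,(x0,y0,x1,y1) in {"top":(320,100,480,240),"side":(330,220,490,360)}.items():
    c=d[n]["image"][y0:y1,x0:x1]; cv2.imwrite(f"pics/{n}crop.png",cv2.resize(c,None,fx=5,fy=4.2*1.19,interpolation=cv2.INTER_CUBIC)[:600,:800,::-1])
hsv=cv2.cvtColor(im,cv2.COLOR_RGB2HSV)
m=((hsv[:,:,2]>125)&(hsv[:,:,1]<40)).astype(np.uint8); m[:270]=0; 
n,l,st,_=cv2.connectedComponentsWithStats(m); i=1+st[1:,4].argmax(); print(st[i])
m=(l==i).astype(np.uint8); m=cv2.morphologyEx(m,cv2.MORPH_CLOSE,np.ones((9,9)))
c=max(cv2.findContours(m,0,2)[0],key=cv2.contourArea)
v=im.copy(); cv2.drawContours(v,[c],-1,(255,0,0),1); save(s,"tmask",cv2.resize(v[280:420,200:500],None,fx=2.6,fy=2.6))
P=onz(s,np.argwhere(m)[:,::-1],0.023)[:,:2]
mu=P.mean(0); w,V=np.linalg.eigh(np.cov((P-mu).T)); a=V[:,1]; a=a*np.sign(a[1]) ; t=(P-mu)@a; b=np.array([-a[1],a[0]])
print("axis",a,np.degrees(np.arctan2(a[1],a[0])),"mu",mu,t.min(),t.max())
# widths along
for q in np.arange(t.min()+.01,t.max(),.02):
    k=abs(t-q)<.003; e=(P[k]-mu)@b; print(round(q,3),e.min().round(4),e.max().round(4),e.mean().round(4))
print(cam(s)[1],cam(d["side"])[1])
E
```

```text
[ 276  324  145   46 2983]
axis [-0.1788566   0.98387515] 100.30316708970797 mu [ 0.44760468 -0.02708727] -0.10738370773291062 0.11008663724756272
-0.097 -0.0154 0.0152 -0.0001
-0.077 -0.0151 0.0152 0.0
-0.057 -0.0155 0.0153 0.0
-0.037 -0.0155 0.0155 0.0001
-0.017 -0.0155 0.0149 -0.0003
0.003 -0.0156 0.0155 0.0001
0.023 -0.0154 0.0149 -0.0003
0.043 -0.0155 0.0149 -0.0001
0.063 -0.015 0.0148 0.0001
0.083 -0.0147 0.0144 -0.0002
0.103 -0.0148 0.0152 0.0001
[ 0.50281071 -0.01784381  0.79136825] [ 0.45436988 -0.50897416  0.62808794]
```

View pics/topcrop.png

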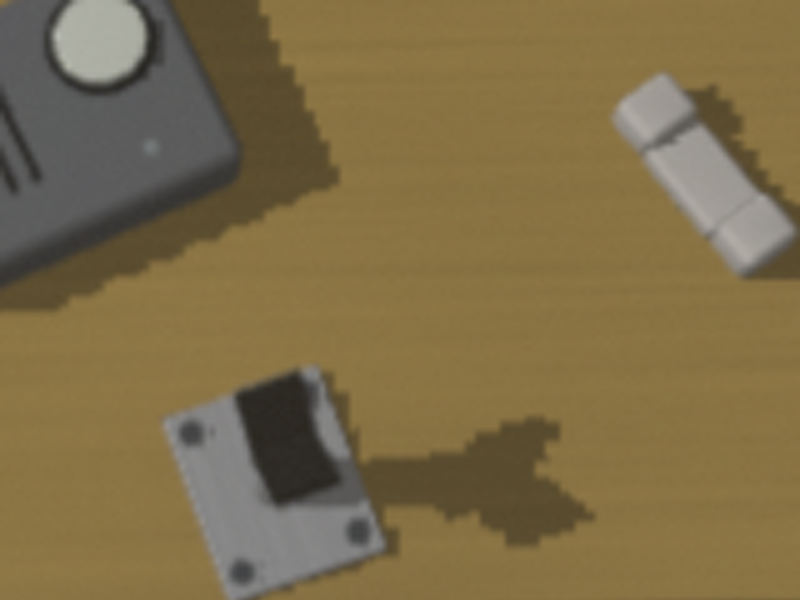

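View pics/sidecrop.png

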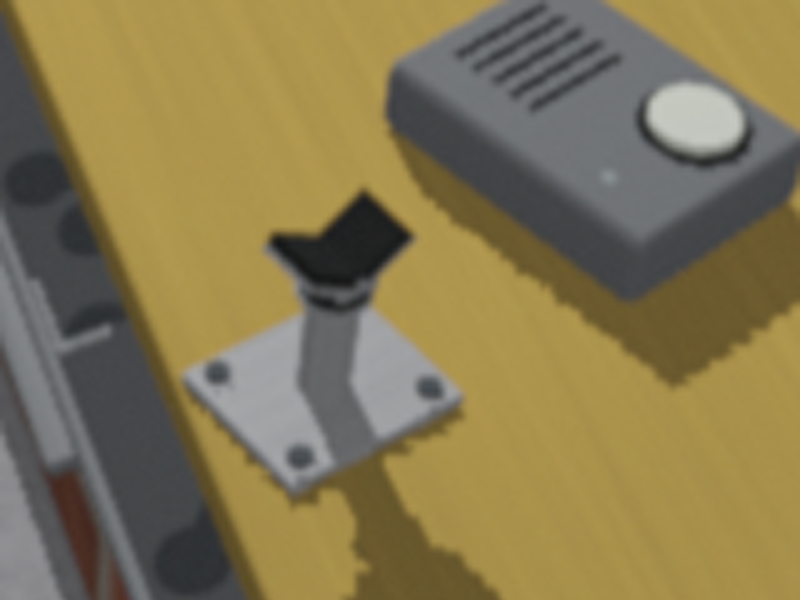

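View pics/tmask.png

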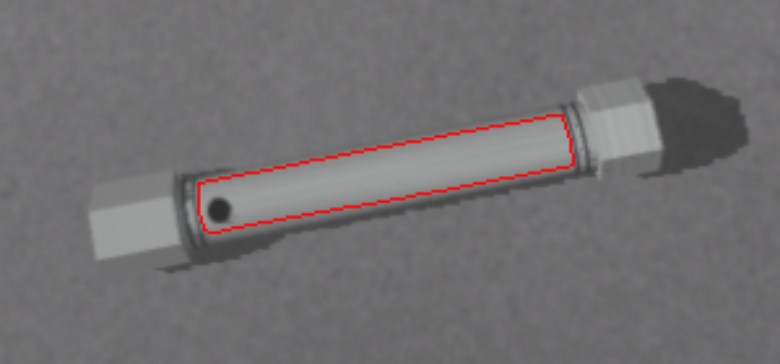

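```bash
python3 - <<'E'
from h import *
import pickle
o,d=pickle.load(open("s0.pkl","rb"))
s=d["top"];sd=d["side"]
f=lambda p:np.array(p)/2.6+[200,280]
e=onz(s,[f((93,236)),f((658.5,122))],.046); print("ends",e,np.linalg.norm(e[0]-e[1]),"mid",e.mean(0), "yaw",np.degrees(np.arctan2(*(e[0]-e[1])[[1,0]])))
g=lambda p:np.array(p)/5+[320,100]
c=onz(s,[g(p) for p in((237,393),(303,371),(338,483),(278,505))],.158); print(c,c.mean(0))
for a,b in((0,1),(3,2),(0,3),(1,2)):
    v=c[b]-c[a]; print(np.linalg.norm(v),np.degrees(np.arctan2(v[1],v[0])))
# side: right lip
h=lambda p:np.array(p)/[5,4.998]+[330,220]
print("side lip",onz(sd,[h((362,190)),h((412,237)),h((270,240))],.158))
# base plate corners at z~.103 top
b=onz(s,[g((163,420)),g((312,366)),g((387,547)),g((232,600))],.104);print("base",b,b.mean(0))
for a,bb in((0,1),(3,2),(0,3),(1,2)):
    v=b[bb]-b[a]; print(np.linalg.norm(v),np.degrees(np.arctan2(v[1],v[0])))
# check project barrel silhouette
mid=e.mean(0);a=(e[0]-e[1])/np.linalg.norm(e[0]-e[1]);n=np.array([-a[1],a[0],0]); mid[2]=.023
m2=mid.copy()
v=s["image"].copy(); v=cv2.resize(v,None,fx=2.6,fy=2.6)
for t in np.linspace(-.126,.112,20):
    for q in(-.019,0,.019):
        p=proj(s,mid+a*t+n*q)[0]*2.6; cv2.circle(v,tuple(int(x) for x in p),1,(255,0,0),-1)
save(s,"chk",v[728:1092,520:1300])
v=cv2.resize(sd["image"],None,fx=2.5,fy=2.5)
for t in np.linspace(-.126,.112,20):
    for q in(-.019,0,.019):
        p=proj(sd,mid+a*t+n*q)[0]*2.5; cv2.circle(v,tuple(int(x) for x in p),1,(255,0,0),-1)
save(sd,"chk2",v[600:1180,300:900])
E
```

```text
ends [[ 0.41502802  0.13645221  0.046     ]
 [ 0.47665785 -0.17811139  0.046     ]] 0.3205440592608768 mid [ 0.44584293 -0.02082959  0.046     ] yaw 101.08507390640541
[[ 0.66884896 -0.05398004  0.158     ]
 [ 0.6742876  -0.07099378  0.158     ]
 [ 0.64466674 -0.07916581  0.158     ]
 [ 0.63921952 -0.06380037  0.158     ]] [ 0.65675571 -0.066985    0.158     ]
0.01786186524230788 -72.27291777871072
0.016302423295546674 -70.480001653882
0.031214469652155657 -161.66282225897808
0.03072747388074126 -164.57647007379833
side lip [[ 0.67115653 -0.05389276  0.158     ]
 [ 0.67701721 -0.07246169  0.158     ]
 [ 0.64348246 -0.06477196  0.158     ]]
base [[ 0.67570466 -0.03631699  0.104     ]
 [ 0.69028545 -0.07805487  0.104     ]
 [ 0.63844734 -0.09733016  0.104     ]
 [ 0.62429345 -0.05446506  0.104     ]] [ 0.65718272 -0.06654177  0.104     ]
0.044211430763988355 -70.74355306706317
0.045141440286199326 -71.72696589954727
0.05452031965552622 -160.55704882696682
0.05530574784333542 -159.60303734487314
```

View pics/chk.png

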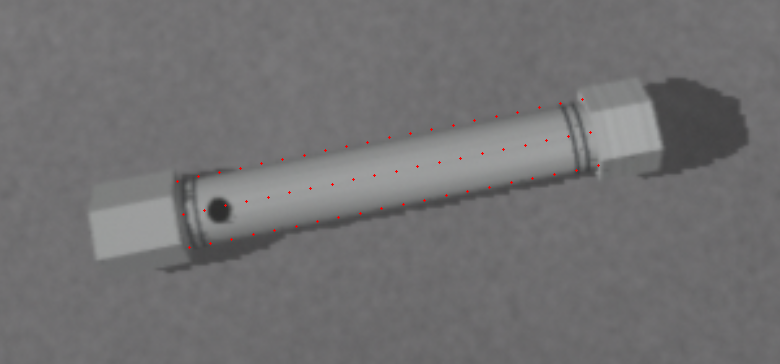

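View pics/chk2.png

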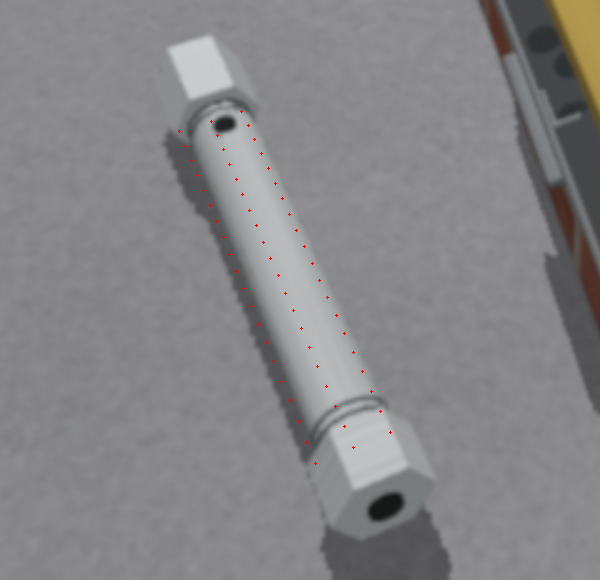

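jog_arm(
  commands=[
    [22,-33,-4,-3.1],
    [22,-33,-4,-3.1],
    [22,-33,-4,-3.1],
    [22,-33,-4,-3.1],
    [22,-33,-4,-3.1],
    [22,-33,-4,-3.1],
    [22,-33,-4,-3.1],
    [22,-33,-4,-3.1],
    [22,-33,-4,-3.1],
    [22,-33,-4,-3.1],
  ],
  fingers=87,
)

```text
clock: 0.98
tool_pos: [0.4244, 0.3117, 0.1865]
orientation: [-180.0, 0.0, -48.7]
force: [1.0, 0.7, -0.4]
opening: 0.0869
```

jog_arm(
  commands=[
    [2.2,-37,-5,-3.4],
    [2.2,-37,-5,-3.4],
    [2.2,-37,-5,-3.4],
    [2.2,-37,-5,-3.4],
    [2.2,-37,-5,-3.4],
    [2.2,-37,-5,-3.4],
    [2.2,-37,-5,-3.4],
    [2.2,-37,-5,-3.4],
    [2.2,-38,-4,-3.5],
    [0,0,0,0],
  ],
)

```text
clock: 1.82
tool_pos: [0.4421, -0.0255, 0.1415]
orientation: [179.8, -0.0, -79.8]
force: [-0.6, 0.9, 0.4]
opening: 0.087
```

```bash
python3 - <<'E'
from h import *
o=get_obs(); s=snapshot("wrist"); save(s,"w1"); print(o["tool_pos"],o["orientation"],o["force"],o["moment"],o["clock"])
mid=np.array([.446,-.021,.042]);y=np.radians(100.7);a=np.array([np.cos(y),np.sin(y),0]);n=np.array([-a[1],a[0],0])
v=s["image"].copy()
for t in np.linspace(-.16,.16,17):
    for q,z in((-.019,.023),(0,.042),(.019,.023)):
        p=proj(s,[mid[0]+a[0]*t+n[0]*q,mid[1]+a[1]*t+n[1]*q,z],o)[0]
        if abs(p).max()<2000: cv2.circle(v,tuple(int(x) for x in p),2,(255,0,0),-1)
save(s,"w1c",v)
E
```

```text
[ 0.44208501 -0.02550542  0.14153821] [ 1.79848557e+02 -2.49061011e-02 -7.97675971e+01] [-0.55435642  0.85995488  0.41621275] [ 0.12297115  0.00860803 -0.04971841] 1.8167
```

View pics/w1c.png

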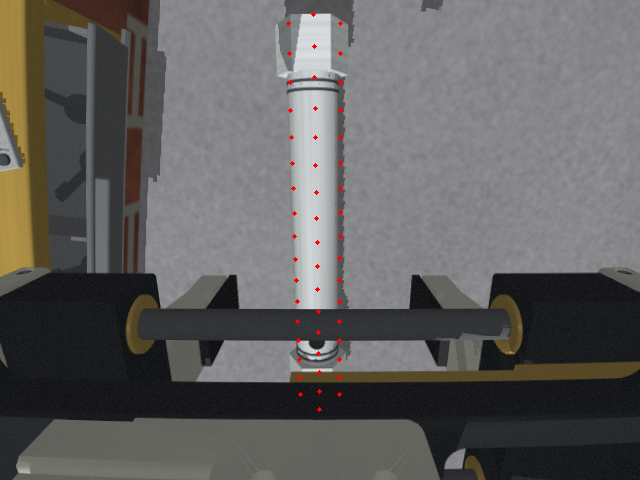

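jog_arm(
  commands=[
    [0,0,-20,0],
    [0,0,-20,0],
    [0,0,-20,0],
    [0,0,-20,0],
    [0,0,-10,0],
    [0,0,-10,0],
    [0,0,-5,0],
    [0,0,0,0],
    [0,0,0,0],
    [0,0,0,0],
  ],
)

```text
clock: 2.7
tool_pos: [0.4442, -0.0201, 0.0382]
orientation: [-179.9, 0.0, -79.2]
force: [-0.6, 0.1, -0.9]
opening: 0.0869
```

```bash
python3 - <<'E'
from h import *
o=get_obs(); print(o["clock"])
for i in range(4):
    s=snapshot("top"); o=get_obs(); print(o["tool_pos"].round(4),o["orientation"].round(2),o["force"].round(2),o["moment"].round(3),o["clock"])
E
```

```text
2.7
[ 0.4442 -0.0202  0.0382] [-1.7993e+02  1.0000e-02 -7.9250e+01] [-0.24  0.23  0.52] [ 0.038  0.003 -0.045] 2.75
[ 0.4441 -0.0202  0.0382] [-1.7992e+02  1.0000e-02 -7.9260e+01] [-1.48  0.39 -0.77] [ 0.054 -0.001  0.042] 2.8
[ 0.4441 -0.0203  0.0382] [-1.7992e+02  1.0000e-02 -7.9270e+01] [-0.98 -0.68  0.1 ] [ 0.046 -0.05  -0.025] 2.85
[ 0.444  -0.0204  0.0381] [-1.7993e+02  1.0000e-02 -7.9270e+01] [-0.31  0.78  0.63] [ 0.118 -0.054  0.013] 2.9
```

jog_arm(
  commands=[
    [2,0,-10,0],
    [0,0,-10,0],
    [0,0,-8,0],
    [0,0,-5,0],
    [0,0,0,0],
    [0,0,0,0],
    [0,0,0,0],
    [0,0,0,0],
    [0,0,0,0],
    [0,0,0,0],
  ],
)

```text
clock: 3.73
tool_pos: [0.4459, -0.0204, 0.0049]
orientation: [-180.0, 0.0, -79.3]
force: [0.4, 0.5, -0.8]
opening: 0.0866
```

jog_arm(
  commands=[
    [0,0,0,0],
    [0,0,0,0],
    [0,0,0,0],
    [0,0,0,0],
    [0,0,0,0],
    [0,0,0,0],
    [0,0,0,0],
    [0,0,0,0],
    [0,0,0,0],
    [0,0,0,0],
  ],
  fingers=30,
)

```text
clock: 4.57
tool_pos: [0.4471, -0.0201, 0.0049]
orientation: [-179.9, 0.0, -79.2]
force: [3.6, -0.7, -0.2]
opening: 0.0372
```

```bash
cat > fm.py <<'E'
from h import *
def fm(n=6):
    F=[];M=[]
    for i in range(n):
        s=snapshot("side"); o=get_obs(); F.append(o["force"]);M.append(o["moment"])
    F=np.array(F);M=np.array(M)
    print("F",F.mean(0).round(2),"sd",F.std(0).round(2),"M",M.mean(0).round(4),"sd",M.std(0).round(3))
    print(o["tool_pos"].round(4),o["orientation"].round(2),o["opening"],o["clock"])
    # moment about jaw axis y_t (world) 
    Rt=R.from_euler('xyz',o["orientation"],degrees=True).as_matrix()
    print("M in tool",(Rt.T@M.mean(0)).round(4),"F tool",(Rt.T@F.mean(0)).round(2))
    return s
E
python3 -c "
from fm import *
save(fm(8),'s1')"
```

```text
F [ 5.06 -0.1   1.02] sd [0.52 0.31 0.5 ] M [ 0.1117 -1.8745 -0.0243] sd [0.052 0.078 0.028]
[ 0.4468 -0.0201  0.0049] [-1.7988e+02  1.0000e-02 -7.9260e+01] 0.03705187221292367 4.9667
M in tool [1.8625 0.2398 0.0234] F tool [ 1.04 -4.95 -1.01]
```

View pics/s1.png

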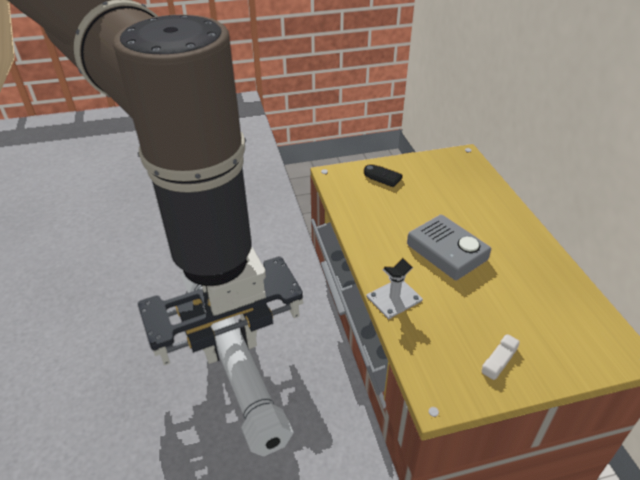

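Gripped: opening 37 mm at (0.447, -0.020). Trial lift of 3 mm.

jog_arm(
  commands=[
    [0,0,1,0],
    [0,0,1,0],
    [0,0,1,0],
    [0,0,0,0],
    [0,0,0,0],
    [0,0,0,0],
    [0,0,0,0],
    [0,0,0,0],
    [0,0,0,0],
    [0,0,0,0],
  ],
)

```text
clock: 5.8
tool_pos: [0.4456, -0.0206, 0.0075]
orientation: [180.0, -0.0, -79.3]
force: [0.0, -0.5, -6.3]
opening: 0.0378
```

```bash
python3 -c "
from fm import *
s=fm(10);save(s,'s2',cv2.resize(s['image'][230:480,130:380],None,fx=2.4,fy=2.4))"
```

```text
F [-0.1   0.07 -6.26] sd [0.5  0.44 0.35] M [ 0.078  -0.0379  0.0054] sd [0.031 0.027 0.032]
[ 0.4457 -0.0205  0.0076] [-180.      0.    -79.28] 0.03752430829884728 6.3
M in tool [ 0.0517 -0.0696 -0.0054] F tool [-0.08  0.08  6.26]
```

View pics/s2.png

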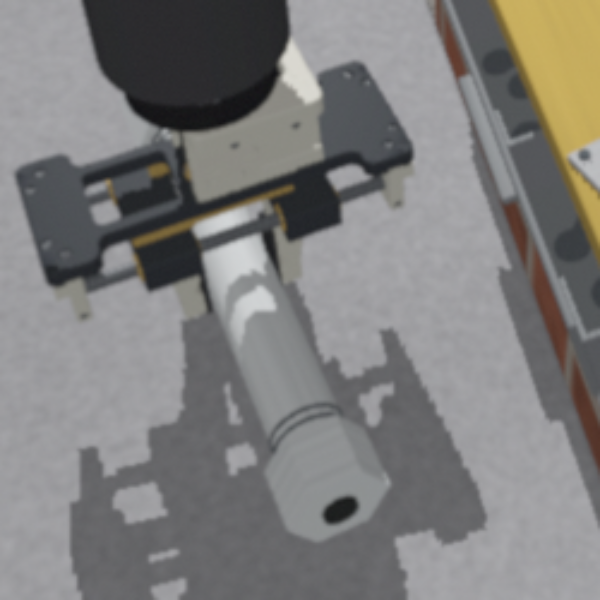

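jog_arm(
  commands=[
    [0,0,1,0],
    [0,0,1,0],
    [0,0,1,0],
    [0,0,1,0],
    [0,0,1,0],
    [0,0,0,0],
    [0,0,0,0],
    [0,0,0,0],
    [0,0,0,0],
    [0,0,0,0],
  ],
)

```text
clock: 7.13
tool_pos: [0.4456, -0.0206, 0.0125]
orientation: [180.0, -0.0, -79.3]
force: [0.6, -0.3, -6.5]
opening: 0.0373
```

```bash
python3 -c "
from fm import *
s=fm(20);save(s,'s3',cv2.resize(s['image'][230:480,130:380],None,fx=2.4,fy=2.4))
s=snapshot('top');save(s,'t3',s['image'])
o=get_obs();s=snapshot('wrist');save(s,'w3',s['image'])"
```

```text
F [ 0.04 -0.17 -6.24] sd [0.52 0.53 0.5 ] M [ 0.0749 -0.0407 -0.0129] sd [0.028 0.03  0.026]
[ 0.4457 -0.0205  0.0126] [180.    -0.   -79.28] 0.03727416938903432 8.1333
M in tool [ 0.0539 -0.066   0.0129] F tool [ 0.17 -0.01  6.24]
```

View pics/s3.png

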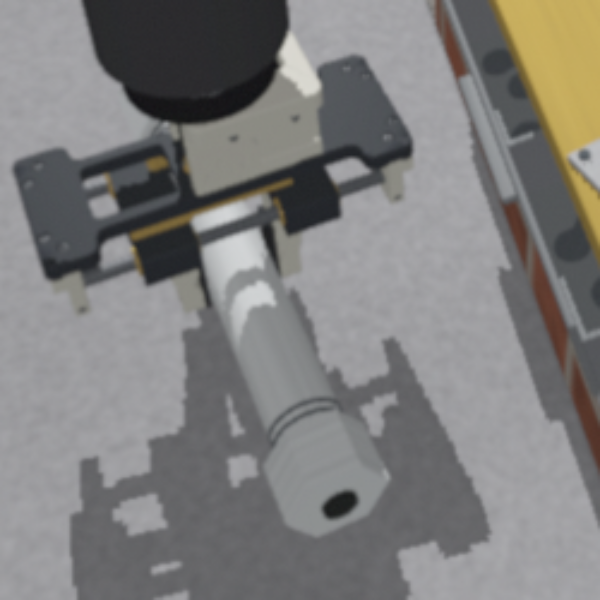

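View pics/t3.png

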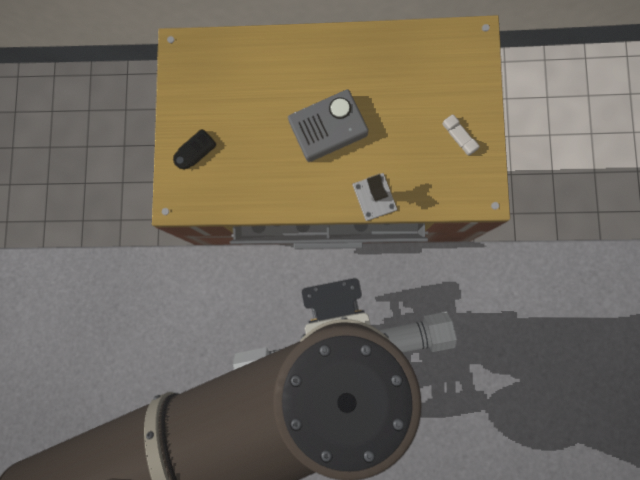

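View pics/w3.png

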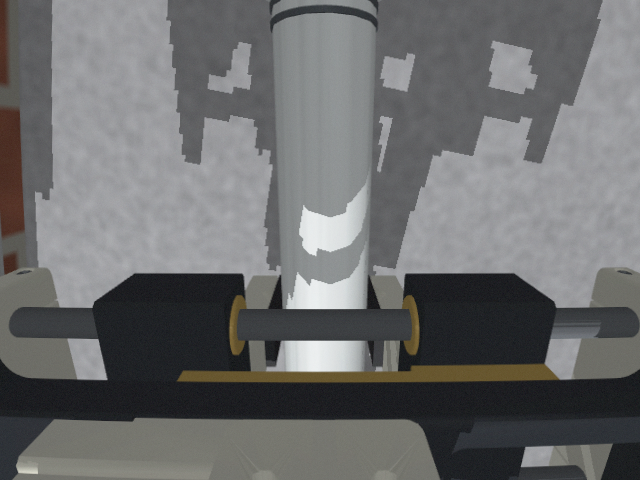

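Held level at an 8 mm lift, with Fz at -6.25 N. I'll set it down, take an empty baseline, and then try a second point.

jog_arm(
  commands=[
    [0,0,-1.5,0],
    [0,0,-1.5,0],
    [0,0,-1.5,0],
    [0,0,-1.5,0],
    [0,0,-1,0],
    [0,0,-0.7,0],
    [0,0,-0.3,0],
    [0,0,0,0],
    [0,0,0,0],
    [0,0,0,0],
  ],
)

```text
clock: 9.07
tool_pos: [0.4456, -0.0206, 0.0049]
orientation: [-180.0, -0.0, -79.3]
force: [-3.6, 0.6, 6.3]
opening: 0.0377
```

jog_arm(
  commands=[
    [0,0,0,0],
    [0,0,0,0],
    [0,0,0,0],
    [0,0,0,0],
    [0,0,0,0],
    [0,0,0,0],
    [0,0,0,0],
    [0,0,0,0],
    [0,0,0,0],
    [0,0,0,0],
  ],
  fingers=60,
)

```text
clock: 9.9
tool_pos: [0.4457, -0.0206, 0.0046]
orientation: [180.0, -0.0, -79.3]
force: [0.3, 0.2, -0.1]
opening: 0.0603
```

```bash
python3 -c "
from fm import *
s=fm(30)"
```

```text
F [0.   0.08 0.1 ] sd [0.45 0.46 0.5 ] M [ 0.0746 -0.0453 -0.007 ] sd [0.029 0.026 0.029]
[ 0.4457 -0.0206  0.0046] [-180.     -0.    -79.28] 0.059892887874399454 11.4
M in tool [ 0.0584 -0.0649  0.007 ] F tool [-0.08 -0.02 -0.1 ]
```

jog_arm(
  commands=[
    [1,-5,0,0],
    [1,-5,0,0],
    [1,-5,0,0],
    [1,-5,0,0],
    [1,-5,0,0],
    [0,0,0,0],
    [0,0,0,0],
    [0,0,0,0],
    [0,0,0,0],
    [0,0,0,0],
  ],
)

```text
clock: 12.23
tool_pos: [0.4507, -0.0454, 0.0046]
orientation: [-180.0, 0.0, -79.3]
force: [-0.3, -0.9, 0.3]
opening: 0.0597
```

jog_arm(
  commands=[
    [0,0,0,0],
    [0,0,0,0],
    [0,0,0,0],
    [0,0,0,0],
    [0,0,0,0],
    [0,0,0,0],
    [0,0,1,0],
    [0,0,1,0],
    [0,0,1,0],
    [0,0,0,0],
  ],
  fingers=30,
)

```text
clock: 13.07
tool_pos: [0.4503, -0.0457, 0.0074]
orientation: [180.0, -0.0, -79.3]
force: [-0.2, 0.4, -6.5]
opening: 0.0375
```

jog_arm(
  commands=[
    [0,0,1,0],
    [0,0,1,0],
    [0,0,1,0],
    [0,0,0,0],
    [0,0,0,0],
    [0,0,0,0],
    [0,0,0,0],
    [0,0,0,0],
    [0,0,0,0],
    [0,0,0,0],
  ],
)

```text
clock: 13.9
tool_pos: [0.4506, -0.0455, 0.0105]
orientation: [180.0, -0.0, -79.3]
force: [-0.3, 0.2, -6.1]
opening: 0.0377
```

```bash
python3 -c "
from fm import *
s=fm(16);save(s,'s4',cv2.resize(s['image'][230:480,130:380],None,fx=2.4,fy=2.4))
"
```

```text
F [-0.14 -0.08 -6.48] sd [0.52 0.44 0.48] M [-0.0895 -0.0671 -0.002 ] sd [0.029 0.026 0.027]
[ 0.4506 -0.0455  0.0106] [180.    -0.   -79.28] 0.037182385138712686 14.7
M in tool [0.0493 0.1004 0.002 ] F tool [0.06 0.16 6.48]
```

View pics/s4.png

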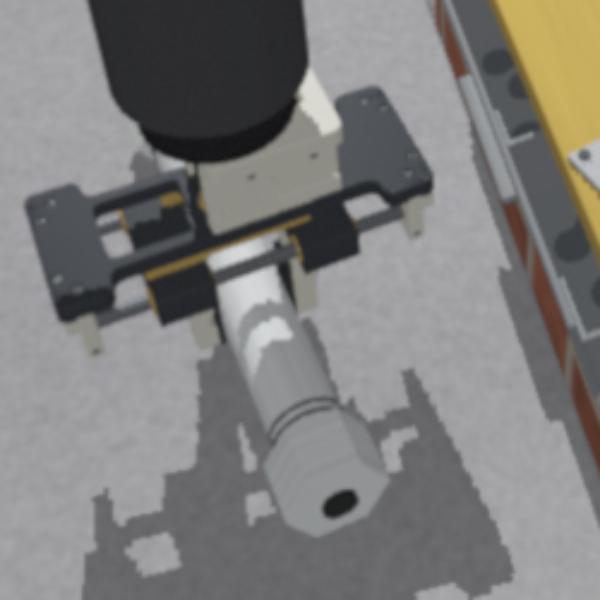

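jog_arm(
  commands=[
    [0,0,-1.5,0],
    [0,0,-1.5,0],
    [0,0,-1.5,0],
    [0,0,-1,0],
    [0,0,-0.5,0],
    [0,0,0,0],
    [0,0,0,0],
    [0,0,0,0],
    [0,0,0,0],
    [0,0,0,0],
  ],
)

```text
clock: 15.53
tool_pos: [0.4506, -0.0456, 0.0046]
orientation: [180.0, -0.0, -79.3]
force: [-0.4, -0.5, -2.4]
opening: 0.0371
```

jog_arm(
  commands=[
    [0,0,0,0],
    [0,0,0,0],
    [0,0,0,0],
    [0,0,0,0],
    [-1,5,0,0],
    [-1,5,0,0],
    [-1,5,0,0],
    [-1,5,0,0],
    [-1,5.3,0,0],
    [0,0,0,0],
  ],
  fingers=60,
)

```text
clock: 16.37
tool_pos: [0.4456, -0.0193, 0.0046]
orientation: [-180.0, 0.0, -79.2]
force: [0.2, 0.5, 0.3]
opening: 0.0598
```

jog_arm(
  commands=[
    [0,0,0,0],
    [0,0,0,0],
    [0,0,0,0],
    [0,0,0,0],
    [0,0,0,0],
    [0,0,0,0],
    [0,0,0,0],
    [0,0,1,0],
    [0,0,1,0],
    [0,0,1,0],
  ],
  fingers=30,
)

```text
clock: 17.2
tool_pos: [0.4449, -0.0205, 0.0072]
orientation: [179.9, -0.0, -79.3]
force: [-0.7, -0.5, -6.5]
opening: 0.037
```

jog_arm(
  commands=[
    [0,0,1,0],
    [0,0,1,0],
    [0,0,1,0],
    [0,0,0,0],
    [0,0,0,0],
    [0,0,0,0],
    [0,0,0,0],
    [0,0,0,0],
    [0,0,0,0],
    [0,0,0,0],
  ],
)

```text
clock: 18.03
tool_pos: [0.4456, -0.0203, 0.0105]
orientation: [180.0, -0.0, -79.3]
force: [0.0, -0.1, -6.6]
opening: 0.0375
```

```bash
python3 -c "
from fm import *
s=fm(24)
"
```

```text
F [ 0.17  0.04 -6.3 ] sd [0.52 0.47 0.34] M [ 0.0693 -0.0391 -0.0011] sd [0.027 0.034 0.033]
[ 0.4457 -0.0202  0.0106] [-180.      0.    -79.28] 0.03732531885408645 19.2333
M in tool [ 0.0514 -0.0609  0.0011] F tool [-0.01 -0.18  6.3 ]
```

jog_arm(
  commands=[
    [0,0,4,0],
    [0,0,10,0],
    [0,0,18,0],
    [0,0,25,0],
    [0,0,28,0],
    [0,0,28,0],
    [5,0,24,1],
    [8,-2,16,1],
    [12,-3,10,1],
    [16,-4,7,1],
  ],
)

```text
clock: 20.07
tool_pos: [0.4866, -0.0292, 0.1826]
orientation: [-179.9, 0.0, -75.2]
force: [-1.1, 0.2, -5.8]
opening: 0.0376
```

jog_arm(
  commands=[
    [20,-5,5,1],
    [22,-5,4,1],
    [22,-5,3,1],
    [22,-5,2,1],
    [20,-5,0,0],
    [18,-4,0,0],
    [14,-3,0,0],
    [9,-2,0,0],
    [5,-1,0,0],
    [2,0,0,0],
  ],
)

```text
clock: 20.9
tool_pos: [0.6406, -0.0644, 0.194]
orientation: [179.9, 0.0, -71.3]
force: [-0.2, -0.9, -5.9]
opening: 0.0376
```

```bash
python3 -c "
from fm import *
s=fm(4);save(s,'s5')
s=snapshot('top');save(s,'t5')
o=get_obs();s=snapshot('wrist');save(s,'w5')
"
```

```text
F [ 0.14  0.03 -6.04] sd [0.73 0.41 0.16] M [ 0.0649 -0.0461 -0.0191] sd [0.028 0.097 0.019]
[ 0.6399 -0.064   0.1947] [ 1.7999e+02  1.0000e-02 -7.1270e+01] 0.037341094238085716 21.1
M in tool [ 0.0645 -0.0466  0.0191] F tool [ 0.02 -0.15  6.04]
```

View pics/s5.png

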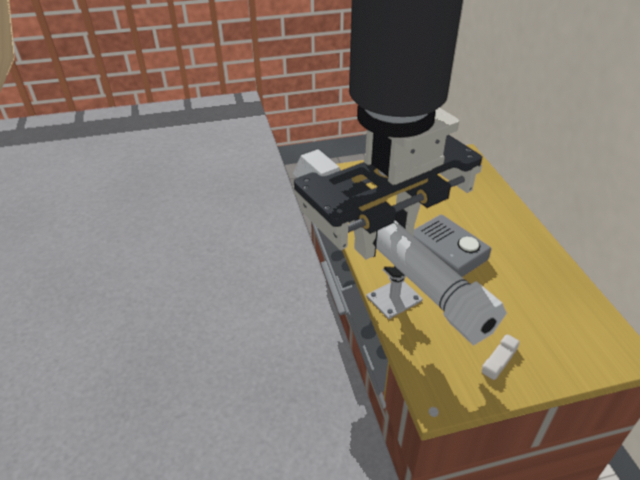

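View pics/t5.png

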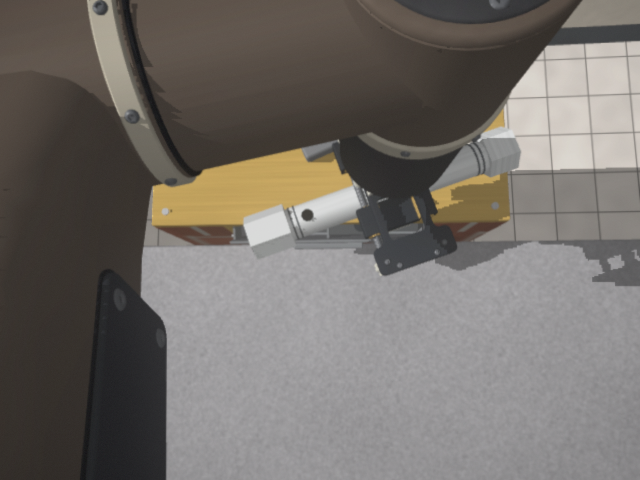

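View pics/w5.png

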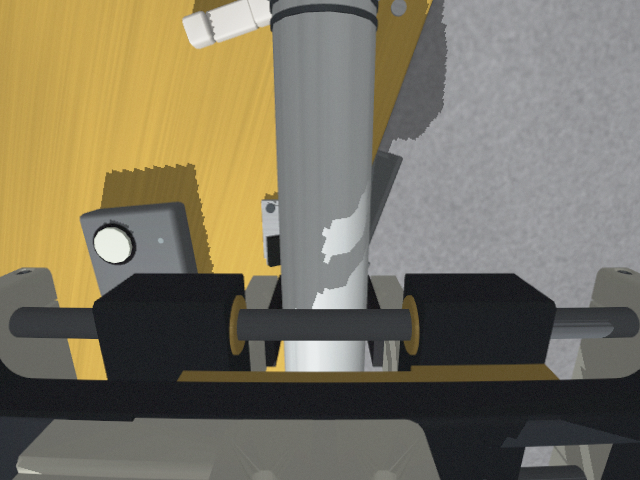

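jog_arm(
  commands=[
    [4,-0.7,0,0],
    [7,-1,0,0],
    [4,-0.7,-2,0],
    [2,0,-5,0],
    [0,0,-5,0],
    [0,0,-5,0],
    [0,0,-4,0],
    [0,0,-2,0],
    [0,0,0,0],
    [0,0,0,0],
  ],
)

```text
clock: 22.03
tool_pos: [0.6576, -0.0667, 0.1715]
orientation: [180.0, -0.0, -71.3]
force: [0.1, -1.3, -6.0]
opening: 0.0375
```

```bash
python3 -c "
from fm import *
s=fm(4);save(s,'s6',cv2.resize(s['image'][180:380,300:540],None,fx=3.3,fy=3))
o=get_obs();s=snapshot('wrist');save(s,'w6')
"
```

```text
F [ 0.19 -0.07 -6.04] sd [0.27 0.31 0.6 ] M [ 0.053  -0.0081  0.01  ] sd [0.018 0.027 0.018]
[ 0.6579 -0.0666  0.172 ] [-1.7996e+02 -1.0000e-02 -7.1270e+01] 0.03748441688452702 22.2333
M in tool [ 0.0247 -0.0476 -0.01  ] F tool [ 0.13 -0.15  6.04]
```

View pics/s6.png

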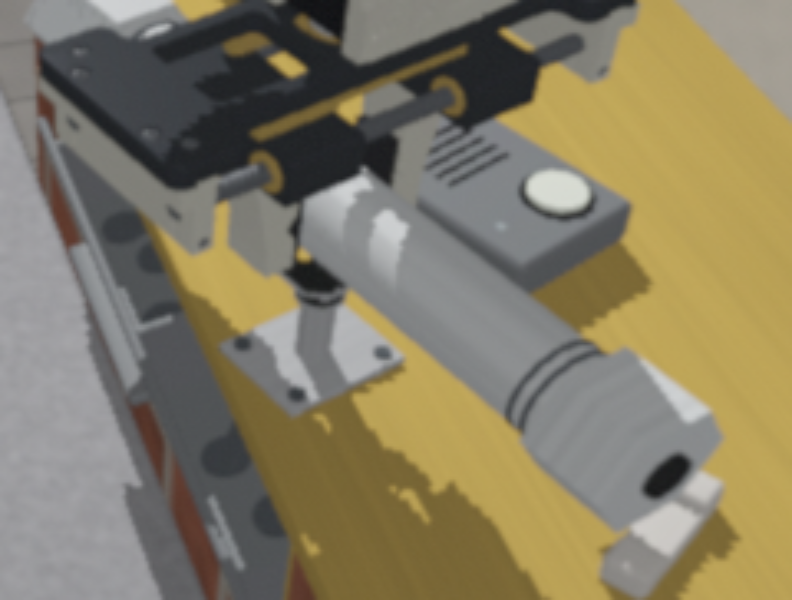

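View pics/w6.png

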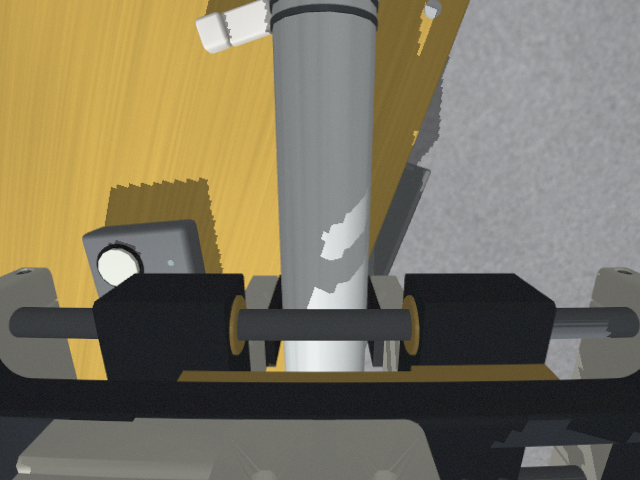

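jog_arm(
  commands=[
    [0,0,-3,0],
    [0,0,-3,0],
    [0,0,-3,0],
    [0,0,-2,0],
    [0,0,-1.5,0],
    [0,0,-1.5,0],
    [0,0,-1,0],
    [0,0,-1,0],
    [0,0,0,0],
    [0,0,0,0],
  ],
)

```text
clock: 23.12
tool_pos: [0.6578, -0.0666, 0.1557]
orientation: [-180.0, -0.0, -71.3]
force: [-0.4, -0.1, -6.0]
opening: 0.0373
```

```bash
python3 -c "
from fm import *
s=fm(6)
"
```

```text
F [ 0.23  0.12 -6.29] sd [0.23 0.37 0.43] M [ 0.0903 -0.1426  0.0074] sd [0.018 0.033 0.025]
[ 0.6577 -0.0666  0.1556] [-179.99   -0.    -71.28] 0.03732728142533213 23.4167
M in tool [ 0.1641 -0.0398 -0.0074] F tool [-0.04 -0.25  6.29]
```

jog_arm(
  commands=[
    [0,0,-0.5,0],
    [0,0,-0.5,0],
    [0,0,-0.5,0],
    [0,0,-0.5,0],
    [0,0,0,0],
    [0,0,0,0],
    [0,0,0,0],
    [0,0,0,0],
    [0,0,0,0],
    [0,0,0,0],
  ],
)

```text
clock: 24.25
tool_pos: [0.6581, -0.0666, 0.154]
orientation: [-179.9, -0.0, -71.3]
force: [0.7, 0.8, 1.6]
opening: 0.0373
```

```bash
python3 -c "
from fm import *
s=fm(6)
"
```

```text
F [ 1.16 -0.12  2.2 ] sd [0.33 0.49 0.48] M [ 0.1786 -0.4363 -0.0033] sd [0.02  0.087 0.022]
[ 0.6581 -0.0666  0.1539] [-1.7995e+02 -2.0000e-02 -7.1270e+01] 0.037322503267887844 24.55
M in tool [ 0.4705 -0.029   0.0034] F tool [ 0.49 -1.07 -2.2 ]
```

jog_arm(
  commands=[
    [0.4,-0.1,0,0],
    [0.4,-0.1,0,0],
    [0,0,0,0],
    [0,0,0,0],
    [0,0,0,0],
    [0,0,0,0],
    [0,0,0,0],
    [0,0,0,0],
    [0,0,0,0],
    [0,0,0,0],
  ],
)

```text
clock: 25.38
tool_pos: [0.6584, -0.0668, 0.1535]
orientation: [180.0, 0.0, -71.3]
force: [-0.3, 2.4, 2.9]
opening: 0.0372
```

```bash
python3 -c "
from fm import *
s=fm(40);save(s,'s7',cv2.resize(s['image'][180:380,300:540],None,fx=3.3,fy=3))
"
```

```text
F [0.01 1.99 2.78] sd [0.42 0.5  0.45] M [ 0.7018  0.0548 -0.0041] sd [0.035 0.064 0.027]
[ 0.6585 -0.0669  0.1536] [-180.     -0.    -71.28] 0.03728686539404713 27.3833
M in tool [ 0.1734 -0.6822  0.0042] F tool [-1.88 -0.65 -2.78]
```

View pics/s7.png

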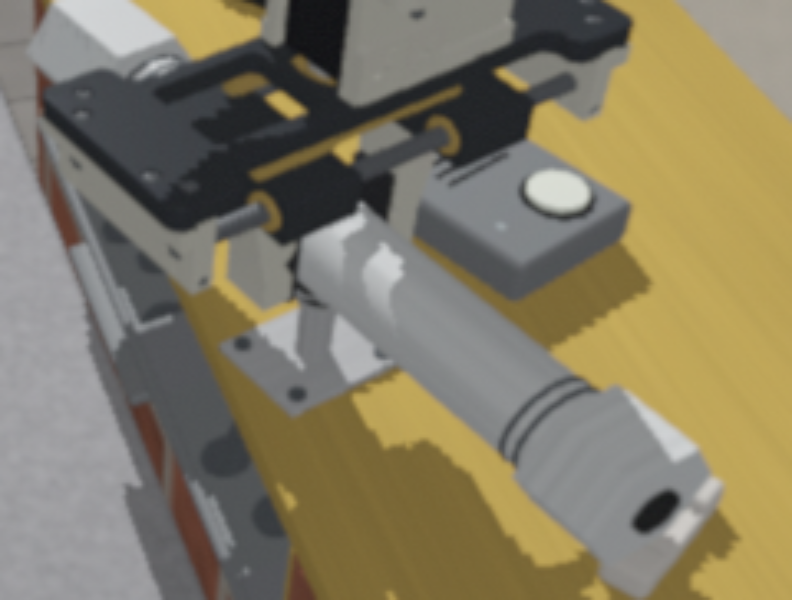

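Seated contact is felt at z = 0.1535. I'll unload 3 mm, shift 1.5 mm tailward, and lower again to a nearly zero net force.

jog_arm(
  commands=[
    [0,0,1,0],
    [0,0,1,0],
    [0,0,1,0],
    [0.5,-1.3,0,0],
    [0,0,0,0],
    [0,0,-1,0],
    [0,0,-0.8,0],
    [0,0,-0.7,0],
    [0,0,0,0],
    [0,0,0,0],
  ],
)

```text
clock: 28.22
tool_pos: [0.659, -0.0683, 0.1544]
orientation: [-180.0, -0.0, -71.3]
force: [-0.2, 0.5, -1.0]
opening: 0.0374
```

```bash
python3 -c "
from fm import *
s=fm(16)
"
```

```text
F [-0.   -0.75 -0.92] sd [0.5  0.55 0.5 ] M [-0.2201  0.0223  0.0058] sd [0.111 0.044 0.03 ]
[ 0.6591 -0.0682  0.1542] [-1.7999e+02 -1.0000e-02 -7.1280e+01] 0.0371378507919957 29.0167
M in tool [-0.0917  0.2013 -0.0058] F tool [0.71 0.24 0.92]
```

jog_arm(
  commands=[
    [0,0,0,0],
    [0,0,0,0],
    [0,0,0,0],
    [0,0,0,0],
    [0,0,0,0],
    [0,0,0,0],
    [0,0,0,0],
    [0,0,0,0],
    [0,0,0,0],
    [0,0,0,0],
  ],
  fingers=50,
)

```text
clock: 29.85
tool_pos: [0.6589, -0.0681, 0.154]
orientation: [180.0, 0.0, -71.3]
force: [-0.1, -0.3, 0.0]
opening: 0.0501
```

```bash
python3 -c "
from fm import *
s=fm(3);save(s,'s8',cv2.resize(s['image'][180:380,300:540],None,fx=3.3,fy=3))
"
```

```text
F [-0.08  0.37  0.03] sd [0.2  0.38 0.38] M [ 0.0596 -0.0368 -0.0018] sd [0.018 0.007 0.026]
[ 0.659  -0.0681  0.154 ] [180.     0.   -71.28] 0.04985097265463479 30.0
M in tool [ 0.054  -0.0447  0.0018] F tool [-0.38 -0.04 -0.03]
```

View pics/s8.png

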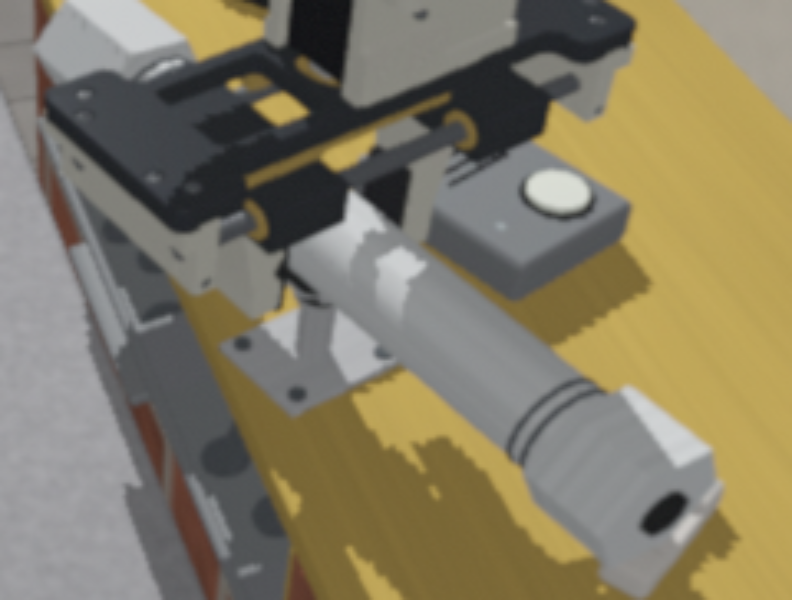

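The torch stays level and free of the fingers, with the tail end at (660,510) as before. I'll open wider and back straight up.

jog_arm(
  commands=[
    [0,0,0,0],
    [0,0,0,0],
    [0,0,0,0],
    [0,0,0,0],
    [0,0,0,0],
    [0,0,2,0],
    [0,0,4,0],
    [0,0,6,0],
    [0,0,8,0],
    [0,0,10,0],
  ],
  fingers=80,
)

```text
clock: 30.83
tool_pos: [0.6589, -0.0682, 0.1848]
orientation: [180.0, 0.0, -71.3]
force: [-0.5, 0.3, -0.4]
opening: 0.0801
```

jog_arm(
  commands=[
    [0,0,15,0],
    [0,0,15,0],
    [0,0,15,0],
    [0,0,15,0],
    [0,0,15,0],
    [0,0,10,0],
    [0,0,5,0],
    [0,0,0,0],
    [0,0,0,0],
    [0,0,0,0],
  ],
)

```text
clock: 31.67
tool_pos: [0.6585, -0.0681, 0.273]
orientation: [179.9, 0.0, -71.3]
force: [-0.4, -0.7, -0.7]
opening: 0.0804
```

```bash
python3 -c "
from fm import *
s=fm(10);save(s,'s9')
s=snapshot('top');save(s,'t9');print(get_obs()['clock'])
"
```

```text
F [ 0.16  0.08 -0.2 ] sd [0.35 0.38 0.5 ] M [ 0.0845 -0.0309  0.0058] sd [0.027 0.026 0.026]
[ 0.6589 -0.0681  0.274 ] [179.99   0.   -71.28] 0.08016286100590901 32.1667
M in tool [ 0.0564 -0.0701 -0.0058] F tool [-0.02 -0.18  0.2 ]
32.2167
```

View pics/s9.png

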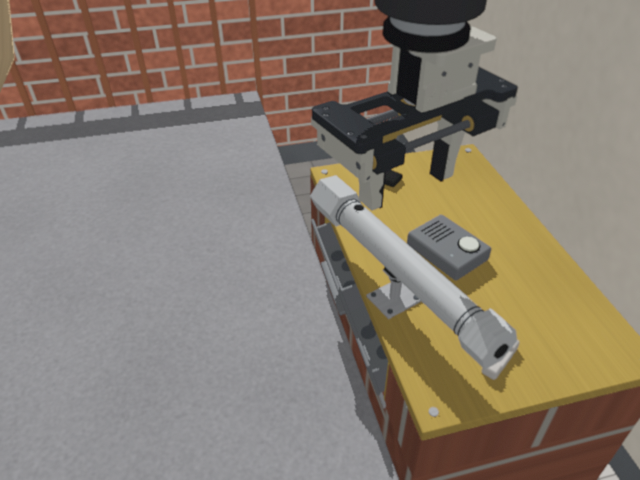

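View pics/t9.png

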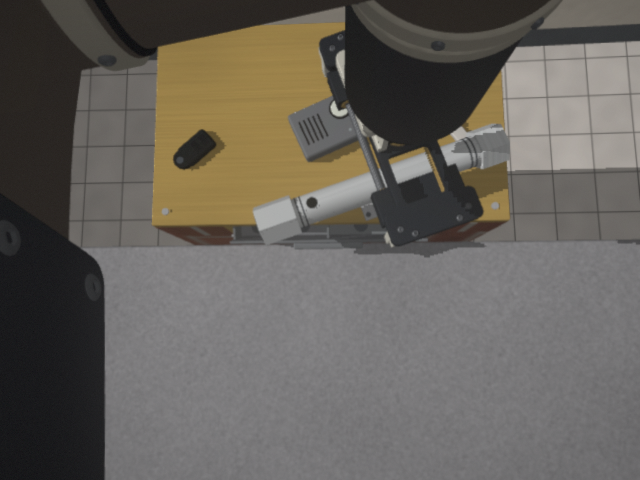

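Side view: the torch lies on the saddle from the head at (335,190) to the tail at (495,345), and the other objects haven't moved. I'll wait a moment and check for drift and level.

jog_arm(
  commands=[
    [0,0,5,0],
    [0,0,5,0],
    [0,0,0,0],
    [0,0,0,0],
    [0,0,0,0],
    [0,0,0,0],
    [0,0,0,0],
    [0,0,0,0],
    [0,0,0,0],
    [0,0,0,0],
  ],
)

```text
clock: 33.05
tool_pos: [0.659, -0.0682, 0.284]
orientation: [180.0, 0.0, -71.3]
force: [-0.7, 0.1, -0.3]
opening: 0.0799
```

```bash
python3 - <<'E'
from h import *
s=snapshot("side"); save(s,"s10"); a=cv2.imread("pics/s9.png").astype(int)[:,:,::-1]
dd=abs(a-s["image"]).max(2); print("changed px in torch region",(dd[180:400,300:540]>40).sum(),(dd[215:400,400:540]>40).sum(), (dd[240:400,400:540]).mean())
y=np.radians(108.7);ax=np.array([np.cos(y),np.sin(y),0]);n=np.array([-ax[1],ax[0],0]);m=np.array([.659,-.0682,.172])
v=cv2.resize(s["image"],None,fx=3,fy=3)
for t in(-.127,.111):   # barrel-end rings
    for th in np.linspace(0,2*np.pi,40):
        p=proj(s,m+ax*t+.019*(n*np.cos(th)+np.array([0,0,1])*np.sin(th)))[0]*3; cv2.circle(v,tuple(int(x) for x in p),1,(255,0,0),-1)
for t in np.linspace(-.127,.111,30):
    p=proj(s,m+ax*t+[0,0,.019])[0]*3; cv2.circle(v,tuple(int(x) for x in p),1,(0,0,255),-1)
save(s,"lvl",v[480:1080,880:1660])
E
```

```text
changed px in torch region 329 111 1.6489285714285715
```

View pics/lvl.png

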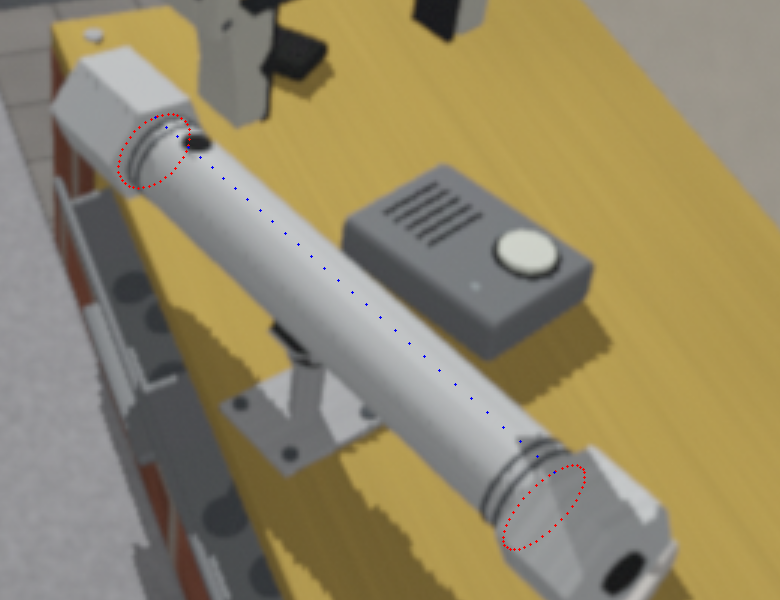

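```bash
python3 - <<'E'
from h import *
a=cv2.imread("pics/s9.png")[:,:,::-1];s=snapshot("side")["image"]
g=lambda i:np.float32(cv2.cvtColor(np.ascontiguousarray(i),cv2.COLOR_RGB2GRAY))
print("tail shift px",cv2.phaseCorrelate(g(a[300:375,450:530]),g(s[300:375,450:530])))
print("receiver/chopstick shift",cv2.phaseCorrelate(g(a[210:280,410:490]),g(s[210:280,410:490])))
print(get_obs()["clock"]); print(close_job())
E
```

```text
tail shift px ((0.012732848173669709, 0.5213702926750159), 0.8397927627563476)
receiver/chopstick shift ((0.003807262003995504, -0.004502603913635994), 1.0113280029760467)
33.15
the job is handed in; nothing more can be done
None
```

The torch is on the saddle at its balance point and stayed there on its own. The job was handed in at 33 s of the 67 s allowed. One of my last checks did not come out quite clean: the tail end still moved slightly (below).

- **Finding the balance:** I lifted the torch 8 mm at mid-length, then 6 mm about 25 mm toward the tail, then 6 mm back at the first point. The weight is about 6.3 N. The wrist moments put the balance within about 1 mm of the first grip.
- **Carrying and laying down:** I carried it level from that point and felt for the saddle. I then lifted it 3 mm, moved it 1.5 mm toward the tail and lowered it again until the saddle bore nearly all the weight. After that I released it and backed the gripper straight up by about 130 mm.
- **What agreed:** After release the fingers felt no force, the torch looked level in the side view and the receiver did not shift. The key cover and chopstick rest looked untouched by eye only; I did not measure them.
- **What was less certain:**
  - Over the last second or so before hand-in, the tail end moved about 0.5 pixel down, roughly half a millimetre. This could be settling or slight rocking, and I did not follow it further.
  - An early moment reading on the saddle put the contact about 8 mm tailward, though friction disturbed it. After I reseated the torch it read about 1 mm.
  - The drawn check of level matched the head end well. At the tail end it was about 8 to 12 pixels off, mostly along the axis. I took that as an error in where I assumed the ring marks to be, not as tilt.

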